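Put the cleaned microscope objectives back on their rail in order of length

TASK

The four microscope objectives have been cleaned; put them back upright on the aluminium rail in order of length, one to a station. The longest (blue ring) goes in the sprung roller clip at one end of the rail: press it straight down until it is fully home and the rollers have closed on its neck, and only then let go of it. Seat the other three in the cups so that the row gets steadily shorter away from the clip, with the shortest at the far end, and leave the amber oil bottle standing where it is.

Things in the scene. Friction and masses are not known exactly. Their poses are not given: they have to be found in the camera images.
- objective_red: loose microscope objective, upright, 44 mm tall, about 80 g, round, white barrel with red ring at its top. Origin: centre of underside, z up. Foot 26 mm across to z = 4 mm, flange 33 mm to z = 10, neck 26 mm to z = 13, straight barrel 30 mm across (grip here) from z = 13 to 37, nose 22 mm across above. The shortest.
- objective_yellow: loose microscope objective, upright, 54 mm tall, about 95 g, round, white barrel with yellow ring at its top. Origin: centre of underside, z up. Foot 26 mm across to z = 4 mm, flange 33 mm to z = 10, neck 26 mm to z = 14, straight barrel 30 mm across (grip here) from z = 14 to 43, nose 21 mm across above. The second shortest.
- objective_green: loose microscope objective, upright, 65 mm tall, about 110 g, round, white barrel with green ring at its top. Origin: centre of underside, z up. Foot 26 mm across to z = 4 mm, flange 33 mm to z = 10, neck 26 mm to z = 15, straight barrel 30 mm across (grip here) from z = 15 to 50, nose 20 mm across above. The second longest.
- objective_blue: loose microscope objective, upright, 77 mm tall, about 125 g, round, white barrel with blue ring at its top. Origin: centre of underside, z up. Foot 26 mm across to z = 4 mm, flange 33 mm to z = 10, neck 26 mm to z = 31, straight barrel 30 mm across (grip here) from z = 31 to 62, nose 17 mm across above. The longest and the only one with a long neck, for the rollers of the clip.
- seat_a: plain seat: fixed grey cup with black floor, 53 mm across, 10 mm high. Origin: centre of underside, on the rail, 10 mm above the worktop; y along the row. Recess 43 mm across, 4 mm deep: a seated objective's underside is 6 mm above the origin. One of the two middle stations; whether it or seat_b is next to the clip varies.
- seat_b: plain seat: fixed grey cup with black floor, 53 mm across, 10 mm high. Origin: centre of underside, on the rail, 10 mm above the worktop; y along the row. Recess 43 mm across, 4 mm deep: a seated objective's underside is 6 mm above the origin. The other of the two middle stations.
- seat_end: plain seat: fixed grey cup with black floor, 53 mm across, 10 mm high. Origin: centre of underside, on the rail, 10 mm above the worktop; y along the row. Recess 43 mm across, 4 mm deep: a seated objective's underside is 6 mm above the origin. The end station at the other end of the rail from the clip. Stations are 78 mm apart in a straight row; rail 50 x 335 x 10 mm.
- clip: sprung clip at one end of the row (which end varies): fixed dark steel base 48 x 98 mm, two white rollers 18 mm across that part along y, the row. Origin: centre of underside, on the rail, 10 mm above the worktop. Floor, where an objective rests when home: z = 6 mm; axles z = 23.5; top z = 33, so grip the long objective at 48 mm or more above its underside to keep fingertips clear.
- jaw_left (a joint): opening (m) of each roller of the clip; they are sprung and linked, gap 23 mm at 0 (empty). 0.0015: closed on the neck; 0.005: flange passing; at most 0.0095. Pressing straight down with 5 to 10 N spreads them, then they snap in over the flange and the objective meets the hard floor. The objective may enter up to 4 mm off centre along y.
- oil_bottle: loose amber dropper bottle with black bulb, a bystander, 31 mm across and 100 mm tall, standing among the objectives. Origin: centre of its underside, z up.
Not all that is in view belongs to the job. Leave any purple look-alike of the objective_blue alone.

How it is judged:
By the outcome, as a careful person would: the job done as asked, in the order asked, and still so for the second after the job is handed in, with the robot touching nothing.
It also fails if it takes over 112 s, if anything falls off the work surface, if the arm or the gripper's body presses on something with over 40 N, if the wrist force passes 120 N, or if a joint passes its speed limit or range.

ROBOT

A 6-joint arm with a two-finger parallel gripper is mounted at the origin on a cart in front of the work surface, level with it; the furniture and walls round the work are solid. World frame = base frame: x ahead of the robot, y to its left, z up, the work surface at z = 0. Lengths are in mm, angles in rad, forces in N, time in s.
With the tool pointing down it reaches from about 350 to 875 mm from the base axis. Payload 15.5 kg.
Tool frame: the origin (TCP) lies at the very end of the fingers, on their centre line; the grasp point (between the pads) lies 19 mm behind it; z points along the fingers, y is the line along which they close (so a half turn about z gives the same grasp; the last joint's range is limited). The gripper opens to 85 mm and grips with 20 to 120 N. Pads are 22 mm wide; open, the fingers measure 114 mm over their backs; the gripper's body (76 mm by 85 mm) begins 54 mm behind the grasp point. The pads swing forward as they close: fully open they stand 13 mm farther back than shut.
Start: joints at [-1.294, 0.494, 1.345, -0, 1.302, -0.096], TCP at [227.642, -582.07, 231.277] pointing down, gripper open.
Joint ranges: [-2.91, 2.91], [-0.82, 2.16], [0.22, 2.67], [-1.22, 4.37], [0.12, 2.79], [-3.08, 3.08]. Speed limits (rad/s): [1.89, 1.89, 2.57, 3.01, 3.01, 3.01].

INTERFACE

Orientations are given as [roll, pitch, yaw] about the fixed x, y, z axes, in that order (R = Rz(yaw) Ry(pitch) Rx(roll)).
In Python, from station import observe, eyes, ticket gives the robot as it stands. The module is installed in compiled form; this text tells all that it offers.
- The arm moves only by the tool jog_arm, called after "Emit:" as name(argument=value, ...) on one line, values as JSON. Schema: {"type":"object","properties":{"steps":{"type":"array","items":{"type":"array","prefixItems":[{"type":"array","items":{"type":"number"},"minItems":3,"maxItems":3},{"type":"number"}],"minItems":2,"maxItems":2},"minItems":1,"maxItems":8},"jaw":{"type":"number"},"only":{"type":"string"},"quiet":{"type":"boolean"},"lines":{"type":"string"}},"required":["steps"],"additionalProperties":false}. steps is a list of rows, 1 to 8 of them, each written [[dx, dy, dz], turn]: dx, dy, dz in mm, then a turn about the tool's z in rad; each row shifts and turns the commanded pose from where the row before left it, along the tool's axes as they then stand; what a row does not reach is not made up. A row lasts 1/8 s, in which the tool goes at most 62.5 mm and 0.188 rad, less where a joint would pass 70% of its speed; a pose out of reach is approached as far as the arm can. jaw is the finger opening in mm, set as the call begins (left out keeps the last). The fingers move at their own pace and stop on an object; the grip force is fixed at half the most. Time passes only in rows, so rows that do not move let the fingers close. The tool returns the time, the measured TCP pose, the force, the opening and the grip force at its end. only (a regular expression) keeps the lines of the reply that match it, lines (a string "A,B") keeps lines A to B, and quiet returns only ok. Input that does not fit is refused with a message, and nothing moves.
- observe(): the state, without advancing time (a new reading comes with each control period).
- eyes.read_camera(name): name is "side" or "top"; returns a dict with "frame" (480x640x3 uint8, blue, green, red), "range_z" (480x640 float32, mm along the optical axis (not along the pixel's ray), 0 where there is no reading), "fx", "fy", "cx", "cy" (pixels), "rvec" (rotation vector, rad) and "tvec" (3), from world to camera coordinates, as OpenCV has them. Camera axes: x right, y down, z forward; pixel columns grow to the right and rows downward; lengths in mm; the calibration is good to about 2 mm. A picture is of the moment at which its call begins.
- ticket.sign_off(): hands the job in; it is judged then, once.
Trained networks look in the newest picture that a camera, given by its name, has taken for a name from the list of things; names that differ only in an ending like _2 or _b are one class to them, and where a whole thing is asked for, a point or a joint stands for the part that bears it (a point fixed in the world has none). Each returns a list of dicts, best first, with "conf" (0 to 1); they miss things now and then, are a little off and sometimes report something else, mostly with a low value. They report only what shows in the picture. A call takes as long as a camera call. They do not tell look-alikes from the thing itself.
- eyes.boxes_of(camera, label): "point" ([x, y, z] in mm, in world coordinates, good to about 4 mm: the middle of the surface that is visible of it).
- eyes.pinpoint(camera, label): "point" ([x, y, z] in mm, in world coordinates, good to about 4 mm: a listed point, or the origin of a listed thing).
The state is a dict: "clock": time; "joint_pos": joint angles; "joint_velocities": joint speeds; "joint_torque": joint torques, N m; "tcp_pos": TCP position; "tcp_rot": TCP orientation; "wrist_force": force on the tool from outside, world axes, zero at the start; "wrist_torque": the same for the moment, N m; "opening": finger opening in mm; "grip_force": force on a finger pad.
Only numpy, scipy, OpenCV 4.12 (cv2) and the standard library are available. Lean on these libraries where they do the work, as an engineer would, in place of code of your own. Each camera call takes 0.05 s, during which the arm holds its last target. There are 200 camera calls.

## Working session

There is one attempt and no reset: what is moved stays moved. The work goes in short steps, Python scripts to look and compute and a tool call to move; the robot and the scene stay as the last step left them, time stands still between calls to the robot, and variables do not carry over. Pictures are saved under pics/ and viewed, at most 14 in all, crops included, and the job is handed in when it is done.

```bash
mkdir -p pics; cat > h.py <<'E'
import numpy as np, cv2, sys
from station import observe, eyes, ticket
def cam(n,save=None):
    d=eyes.read_camera(n)
    if save: cv2.imwrite('pics/'+save,d['frame'])
    return d
def proj(d,p):
    K=np.array([[d['fx'],0,d['cx']],[0,d['fy'],d['cy']],[0,0,1.]])
    return cv2.projectPoints(np.float64([p]),np.float64(d['rvec']),np.float64(d['tvec']),K,None)[0].ravel()
def cloud(d):
    R=cv2.Rodrigues(np.float64(d['rvec']))[0]; z=d['range_z'].astype(float)
    v,u=np.mgrid[:480,:640]
    P=np.stack([(u-d['cx'])/d['fx']*z,(v-d['cy'])/d['fy']*z,z],-1)-np.float64(d['tvec']).ravel()
    W=P@R; W[z==0]=np.nan
    return W
E
python3 - <<'E'
from h import *
np.set_printoptions(precision=1,suppress=True)
o=observe(); print(o['clock'],o['tcp_pos'],o['tcp_rot'])
for n in ('top','side'):
    d=cam(n,n+'0.png')
    for l in ['objective_red','objective_yellow','objective_green','objective_blue','oil_bottle','seat_a','seat_end','clip']:
        for r in eyes.pinpoint(n,l):
            if r['conf']>.2: print(n,l,np.array(r['point']),round(r['conf'],2),proj(d,r['point']))
print(observe()['clock'])
E
```

```text
0.0 [ 227.5 -581.7  230.7] [-3.1 -0.   0.4]
top objective_red [ 436.7 -171.5    0.9] 0.46 [364.9 270.3]
top objective_yellow [ 583.5 -362.4   -1.2] 0.5 [448.6 206.7]
top objective_blue [ 557.5 -276.    -0.9] 0.54 [410.7 217.5]
top objective_blue [ 410.8 -279.8   -5.9] 0.49 [414.2 282.9]
top objective_blue [ 426.5 -347.6    1.1] 0.48 [445.6 275.6]
top oil_bottle [ 487.7 -262.6   -0.7] 0.81 [405.7 248. ]
top seat_a [508.8 146.4  10.8] 0.93 [220.9 236.1]
top seat_a [512.1 228.    6.8] 0.71 [184.6 234.7]
top seat_end [520.3 302.5  10.4] 0.63 [150.8 230.5]
top seat_end [ 582.9 -360.3   -5.2] 0.4 [447.2 207.4]
top clip [499.9  72.   10.8] 0.82 [254.4 240.3]
side objective_yellow [ 581.7 -357.9    0.2] 0.5 [418.  311.1]
side objective_green [ 558.6 -180.3    3.8] 0.54 [373.5 270.9]
side objective_blue [ 424.1 -349.3    2.7] 0.69 [356.1 326.7]
side objective_blue [ 556.6 -278.1    0.9] 0.61 [391.7 294. ]
side objective_blue [ 408.8 -419.5    1.6] 0.57 [364.4 349.3]
side objective_blue [ 493.6 -261.2   -1.2] 0.27 [365.4 297.4]
side oil_bottle [ 489.7 -259.1   -1. ] 0.67 [363.6 297.2]
0.9
```

View pics/top0.png

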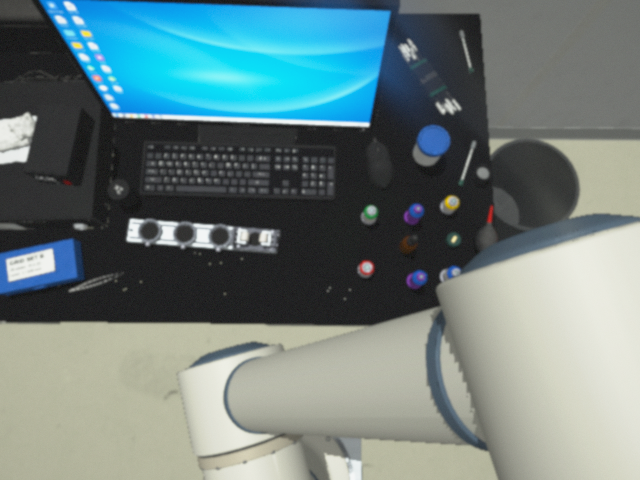

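View pics/side0.png

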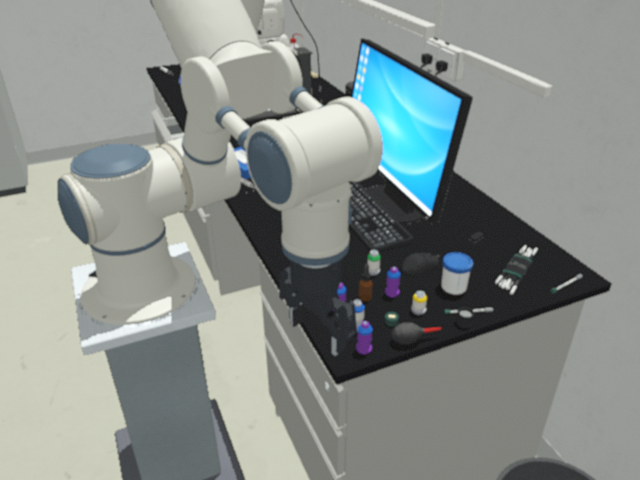

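The top view shows: clip at (257,238) with the cups at (220,236), (185,234), (150,231), red (367,268), green (370,213), yellow (449,204), and the bottle at (408,244). Candidates for blue are the purple look-alikes at (414,213) and (417,279), plus a third in the side view at (364,338), and a white-bodied one at top (450,272) / side (357,312). The white one fits the description, so I'll check it in a crop.

```bash
cat > m.py <<'E'
from h import *
from scipy.optimize import least_squares
np.set_printoptions(precision=1,suppress=True)
def meas(W,x,y,r=24,zmin=12):
    m=(np.hypot(W[...,0]-x,W[...,1]-y)<r)&(W[...,2]>zmin)
    return W[m]
def fit(P,r=15):   # circle of known radius for visible barrel
    f=least_squares(lambda c:np.hypot(*(P[:,:2]-c).T)-r,P[:,:2].mean(0),loss='soft_l1').x
    return f
E
python3 - <<'E'
from m import *
T=cam('top');S=cam('side')
G={'red':(437,-171,44),'yel':(583,-361,54),'grn':(559,-180,65),'blu':(425,-348,77),'bot':(488,-261,100),'p1':(557,-277,77),'p2':(411,-280,77),'p3':(409,-419,77)}
for d,n in ((T,'top'),(S,'side')):
    W=cloud(d)
    t=W[...,2]; print(n,'table',np.nanmedian(t[(abs(W[...,0]-480)<100)&(abs(W[...,1]+100)<40)]))
    for k,(x,y,h) in G.items():
        P=meas(W,x,y)
        if len(P)<8: print(n,k,'few');continue
        zt=np.percentile(P[:,2],97); top=P[P[:,2]>zt-4]
        B=P[(P[:,2]>14)&(P[:,2]<h-12)]
        print(n,k,len(P),'ztop',round(zt,1),'topc',top[:,:2].mean(0),'mid',(top[:,:2].max(0)+top[:,:2].min(0))/2,'fit',fit(B) if len(B)>5 else None)
    m=(W[...,0]>440)&(W[...,0]<580)&(W[...,1]>20)&(W[...,1]<350)&(W[...,2]>5)&(W[...,2]<50)
    if m.sum()>50: print('rail',m.sum(),np.percentile(W[m],[1,50,99],axis=0))
c=cv2.resize(T['frame'][190:300,345:475],None,fx=4,fy=4,interpolation=2)
e=cv2.resize(T['frame'][210:260,120:290],None,fx=3.06,fy=3.06,interpolation=2)
cv2.imwrite('pics/c1.png',np.vstack([c,cv2.resize(e,(520,153))]))
cv2.imwrite('pics/c2.png',cv2.resize(S['frame'][240:360,330:440],None,fx=5,fy=5,interpolation=2)[:600])
E
```

```text
top table -0.730294072092392
top red 173 ztop 45.0 topc [ 439.  -170.1] mid [ 439.  -169.6] fit [ 439.2 -170.4]
top yel 201 ztop 55.4 topc [ 581.2 -356.6] mid [ 581. -356.] fit [ 583.1 -357.2]
top grn 204 ztop 66.6 topc [ 557.3 -179.2] mid [ 557.3 -179.5] fit [ 558.1 -179.7]
top blu 159 ztop 77.3 topc [ 425.4 -347.3] mid [ 425.3 -347.3] fit [ 423.8 -349.6]
top bot 229 ztop 97.7 topc [ 490.9 -261.6] mid [ 490.9 -261.1] fit [ 494.3 -263.8]
top p1 224 ztop 77.5 topc [ 557.6 -274. ] mid [ 557.2 -273.7] fit [ 559.3 -275.7]
top p2 220 ztop 77.4 topc [ 414.8 -275.8] mid [ 414.4 -276. ] fit [ 415.6 -277.1]
top p3 few
rail 3408 [[477.1  22.5   5.7]
 [508.3 184.6  15.4]
 [543.5 346.8  42. ]]
side table 1.4216406848184926
side red few
side yel 244 ztop 57.1 topc [ 579.6 -360.7] mid [ 579.6 -360.2] fit [ 581.2 -357.1]
side grn 222 ztop 67.5 topc [ 553.4 -183.6] mid [ 555.2 -183.5] fit [ 556.2 -179.6]
side blu 191 ztop 79.4 topc [ 422.  -352.3] mid [ 421.8 -352. ] fit [ 423.6 -348.6]
side bot 324 ztop 98.8 topc [ 488.2 -265.9] mid [ 488.8 -265.8] fit [ 491.2 -260.9]
side p1 297 ztop 79.0 topc [ 554.7 -278.6] mid [ 554.1 -277.6] fit [ 557.6 -275.2]
side p2 119 ztop 78.6 topc [ 415.4 -282.2] mid [ 414.3 -281.1] fit [ 413.6 -276.8]
side p3 365 ztop 78.9 topc [ 404.8 -420.8] mid [ 405.2 -420.5] fit [ 407.2 -417.8]
```

View pics/c1.png

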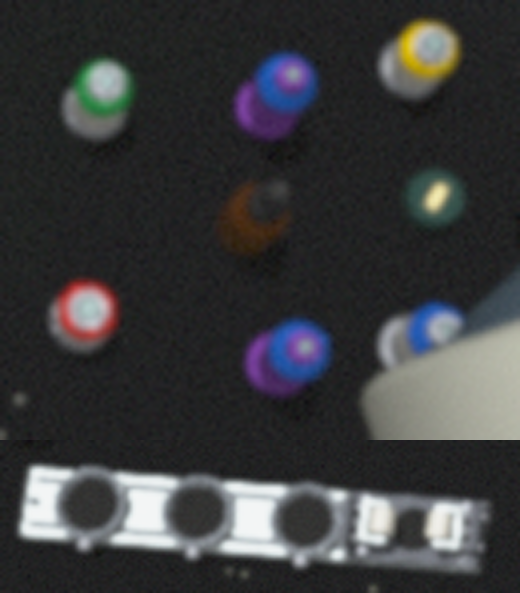

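View pics/c2.png

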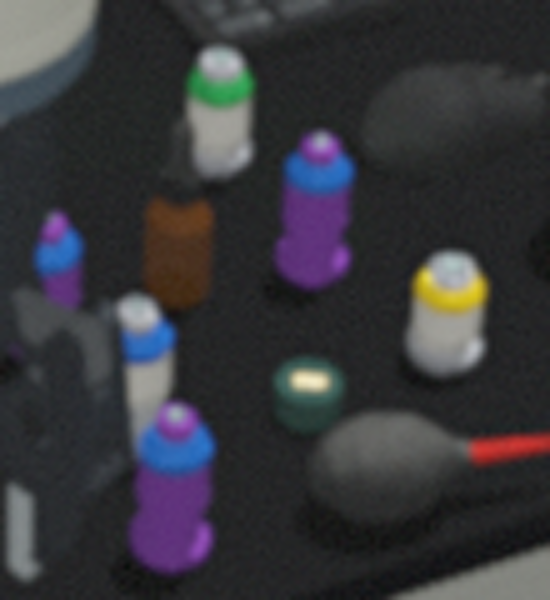

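The crop confirms it: the white-bodied, blue-ringed one (crop (435,330)) is at about (424,-349). The purple ones are look-alikes, and the dark green cap is clutter. In the rail strip the clip is at the right, i.e. the low-y end. Next I'll measure the row.

```bash
cat > rail.py <<'E'
from m import *
def rail(n):
    d=cam(n); W=cloud(d); x,y,z=np.moveaxis(W,-1,0)
    m=(x>440)&(x<585)&(y>15)&(y<365)&(z>5)&(z<55)
    if m.sum()<300: print(n,'few'); return
    (c,s,a)=cv2.minAreaRect(W[m&(z<14)][:,:2].astype(np.float32)); print(n,'rail',np.array(c),s,a,'z',np.percentile(z[m],[10,50,90,99]))
    P=W[m&(z>17)&(z<24)&(y>115)]
    def f(p):
        r=[]
        C=np.array([[p[0]+k*78*np.sin(p[2]),p[1]+k*78*np.cos(p[2])] for k in range(3)])
        D=np.hypot(P[:,None,0]-C[:,0],P[:,None,1]-C[:,1]); return D.min(1)-24
    q=least_squares(f,[508,148,.087],loss='soft_l1',f_scale=2,x_scale=[1,1,.01]); p=q.x
    print(n,'cups',len(P),[np.array([p[0]+k*78*np.sin(p[2]),p[1]+k*78*np.cos(p[2])]) for k in(-1,0,1,2)],'ang %.3f'%p[2],'rms',q.fun.std(), 'rimz',np.median(P[:,2]))
    R=W[m&(z>32)&(y<115)]; print(n,'rollers',len(R),R.mean(0) if len(R) else 0, np.percentile(W[m&(y<115)][:,2],99) if (m&(y<115)).any() else 0)
    for l in('clip','seat_a','seat_end'):
        print(l,[(np.array(r['point']),round(r['conf'],2)) for r in eyes.pinpoint(n,l) if r['conf']>.4])
if __name__=='__main__':
    rail('top'); rail('side'); print(observe()['tcp_pos'],observe()['tcp_rot'],observe()['clock'])
E
python3 rail.py
```

```text
top rail [516.6 190.5] (348.5684509277344, 135.5076904296875) 88.90509033203125 z [ 8.4 15.3 33.9 43.4]
top cups 643 [array([502.5,  71.5]), array([508.1, 149.3]), array([513.7, 227.1]), array([519.3, 304.9])] ang 0.072 rms 10.228062586156335 rimz 18.71341212665433
top rollers 341 [502.6  66.7  37.6] 44.017173627469305
clip [(array([502.5,  72.7,   9.7]), 0.61)]
seat_a [(array([509. , 226.3,   7.5]), 0.83), (array([506.2, 149.7,  12.2]), 0.7), (array([ 437.7, -172.4,    0.6]), 0.63)]
seat_end [(array([515.4, 303.4,  14.2]), 0.94)]
side few
[ 227.6 -582.1  231.3] [-3.1 -0.   0.4] 1.25
```

```bash
cat > go.py <<'E'
from m import *
# go.py x y z yaw : offset in current tool axes, turn
from scipy.spatial.transform import Rotation as Ro
o=observe(); t=np.array([float(a) for a in sys.argv[1:4]])
R=Ro.from_euler('xyz',o['tcp_rot']).as_matrix(); yaw=o['tcp_rot'][2]
np.set_printoptions(precision=3,suppress=True)
print('tcp',o['tcp_pos'],o['tcp_rot'],'tool d',R.T@(t-o['tcp_pos']),'turn',yaw-float(sys.argv[4]),'F',o['wrist_force'],'op',o['opening'],o['grip_force'],'t',o['clock'])
E
```

Emit:
jog_arm(steps=[[[0, 0, 0], -0.18], [[0, 0, 0], -0.18], [[0, 0, 0], -0.18], [[0, 0, 0], -0.18], [[0, 0, 0], -0.18], [[0, 0, 0], -0.18], [[0, 0, 0], 0]], jaw=60)

```text
clock: 2.12
tcp_pos: [227.6, -582.1, 231.3]
tcp_rot: [3.142, 0.0, 1.452]
wrist_force: [-0.3, -0.5, 0.3]
opening: 60.0
grip_force: 0.0
```

```bash
python3 go.py 424 -349 140 1.5
```

```text
tcp [ 227.649 -582.086  231.295] [3.142 0.    1.452] tool d [254.726 167.329  91.286] turn -0.048043695169088796 F [-0.26  -0.543  0.281] op 59.95821546284646 0.0 t 2.125
```

Emit:
jog_arm(steps=[[[0, 0, 0], -0.048], [[41, 30, 0], 0], [[41, 30, 0], 0], [[41, 30, 0], 0], [[41, 30, 0], 0], [[41, 30, 0], 0], [[41, 30, 0], 0], [[0, 0, 0], 0]])

```text
clock: 3.12
tcp_pos: [426.1, -346.8, 231.4]
tcp_rot: [3.141, -0.0, 1.499]
wrist_force: [0.1, 0.2, 0.6]
opening: 60.4
grip_force: 0.0
```

```bash
python3 - <<'E'
from m import *
T=cam('top','top1.png');S=cam('side','side1.png')
G={'red':(439,-170,44),'yel':(582,-357,54),'grn':(557,-180,65),'blu':(424,-349,77),'p2':(414,-277,77),'p3':(409,-418,77)}
for d,n in ((T,'top'),(S,'side')):
    W=cloud(d)
    for k,(x,y,h) in G.items():
        P=meas(W,x,y); P=P[P[:,2]<h+6]
        B=P[(P[:,2]>14)&(P[:,2]<h-12)]
        print(n,k,len(P),'fit',fit(B) if len(B)>5 else None)
E
python3 rail.py; python3 go.py 424 -349 33 1.5
```

```text
top red 0 fit None
top yel 200 fit [ 583. -357.]
top grn 202 fit [ 558.  -179.8]
top blu 0 fit None
top p2 86 fit [ 414.4 -277.5]
top p3 0 fit None
side red 167 fit [ 437.7 -170.9]
side yel 239 fit [ 581.5 -357.1]
side grn 223 fit [ 556.3 -179.5]
side blu 329 fit [ 423.7 -348.8]
side p2 311 fit [ 414.3 -276.2]
side p3 352 fit [ 407.4 -417.7]
top few
side rail [506.7 190.7] (352.012451171875, 139.9510040283203) 87.42557525634766 z [ 8.1 17.6 38.6 45.6]
side cups 257 [array([498.8,  67.9]), array([505.1, 145.7]), array([511.3, 223.4]), array([517.6, 301.2])] ang 0.080 rms 11.558464480824616 rimz 19.416652090677967
side rollers 189 [499.1  61.5  38.5] 44.86364955940598
clip [(array([501.3,  68.4,   8.6]), 0.7)]
seat_a [(array([511.3, 225.9,   9.4]), 0.48), (array([507.2, 147.2,   8.1]), 0.45)]
seat_end [(array([519.6, 300.2,   9.3]), 0.43)]
[ 423.8 -350.1  231.3] [-3.1  0.   1.5] 3.475
tcp [ 423.804 -350.079  231.264] [-3.142  0.     1.499] tool d [  1.107   0.131 198.264] turn -0.001483050385367335 F [-0.609  0.093  0.615] op 60.06899019488095 0.0 t 3.475
```

View pics/side1.png

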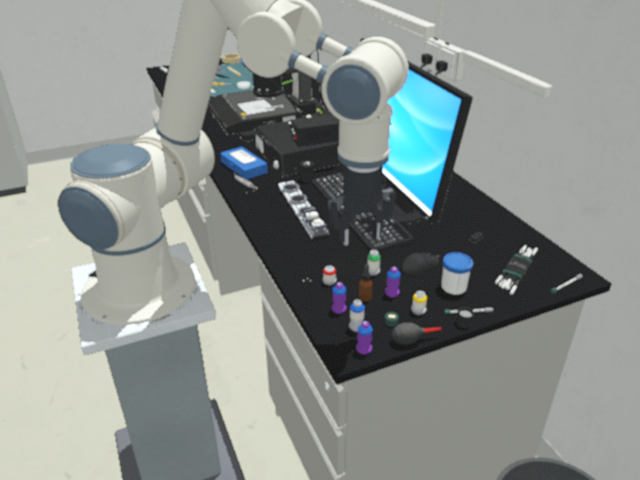

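The side view shows the gripper high at (363,220), with blue at (357,316) and the row at (303,210). Blue measures (423.8,-348.9) in both views, so I'll descend and grip.

Emit:
jog_arm(steps=[[[0.4, 0.2, 45], 0], [[0.4, 0, 45], 0], [[0.3, 0, 45], 0], [[0, 0, 40], 0], [[0, 0, 21], 0], [[0, 0, 0], 0], [[0, 0, 0], 0]], lines="1,2")

```text
clock: 4.35
tcp_pos: [424.8, -348.9, 36.1]
```

Emit:
jog_arm(steps=[[[0, 0, 0], 0], [[0, 0, 0], 0], [[0, 0, 0], 0], [[0, 0, 0], 0], [[0, 0, 0], 0], [[0, 0, 0], 0]], jaw=20)

```text
clock: 5.1
tcp_pos: [424.9, -348.6, 36.3]
tcp_rot: [3.141, 0.001, 1.501]
wrist_force: [-2.2, -0.3, 10.7]
opening: 28.3
grip_force: 58.3
```

```bash
python3 go.py 424 -349 33 1.5
```

```text
tcp [ 424.901 -348.592   36.307] [3.141 0.001 1.501] tool d [-0.466 -0.873  3.306] turn 0.0008536550607909366 F [-2.189 -0.334 10.657] op 28.285276645844203 58.25063109397888 t 5.1
```

Emit:
jog_arm(steps=[[[0, 0, -10], 0], [[0, 0, -30], 0], [[0, 0, -50], 0], [[0, 0, -40], 0], [[0, 0, 0], 0], [[0, 0, 0], 0]])

```text
clock: 5.85
tcp_pos: [424.4, -347.9, 165.1]
tcp_rot: [-3.141, -0.0, 1.501]
wrist_force: [0.1, 0.0, -2.4]
opening: 28.4
grip_force: 59.3
```

```bash
python3 - <<'E'
from m import *
S=cam('side','side2.png')
o=observe()['tcp_pos'];W=cloud(S)
cv2.imwrite('pics/c3.png',cv2.resize(S['frame'][170:350,290:440],None,fx=3,fy=3,interpolation=2))
P=meas(W,o[0],o[1],22,20); print(o,np.percentile(P[:,2],[0,5,50,95]))
E
python3 go.py 502 70 160 1.495
```

```text
[ 424.2 -347.7  164.6] [130.  140.4 205.4 552.6]
tcp [ 424.196 -347.653  164.55 ] [-3.141 -0.001  1.501] tool d [422.068  48.399   4.925] turn 0.005778037787844692 F [ 0.032  0.604 -1.929] op 28.45010088517353 59.28161680698395 t 5.9
```

View pics/c3.png

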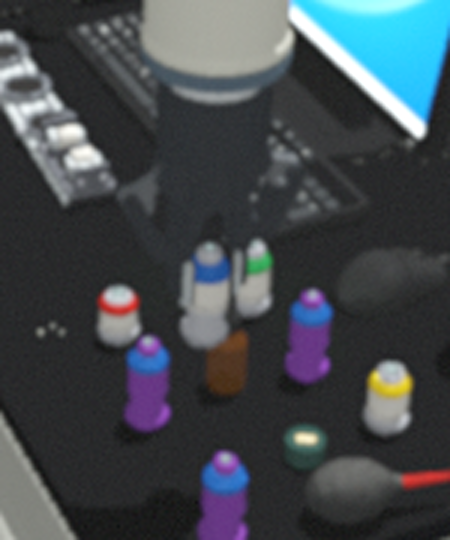

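Blue is held upright (crop (208,290)) and its neighbours are undisturbed. Next I'll move it over the clip and refine the row fit with clutter cut away.

Emit:
jog_arm(steps=[[[25, 3, 0], 0], [[60, 7, 0], 0], [[60, 7, 0], 0], [[60, 7, 0], 0], [[60, 7, 0], 0], [[60, 7, 0], 0], [[40, 5, 0], 0], [[0, 0, 0], 0]], lines="1,2")

```text
clock: 6.9
tcp_pos: [492.6, 15.4, 164.1]
```

```bash
cat > rail2.py <<'E'
from m import *
def rail(n,d=None):
    d=d or cam(n); W=cloud(d); x,y,z=np.moveaxis(W,-1,0)
    xc=502.5+(y-70)*.075
    m=(abs(x-xc)<31)&(y>15)&(y<345)
    P=W[m&(z>17.5)&(z<22)&(y>118)]
    def C(p): return np.array([[p[0]+k*78*np.sin(p[2]),p[1]+k*78*np.cos(p[2])] for k in range(3)])
    def f(p):
        c=C(p); D=np.hypot(P[:,None,0]-c[:,0],P[:,None,1]-c[:,1]).min(1); return np.maximum(abs(D-24)-2.5,0)+.1*(D-24)
    q=least_squares(f,[508,148,.075],loss='soft_l1',f_scale=1,x_scale=[1,1,.01]); c=C(q.x)
    print(n,len(P),'clip',2*c[0]-c[1],'cups',c.round(1).tolist(),'ang %.3f'%q.x[2],'res',np.abs(q.fun).mean())
    R=W[m&(z>36)&(z<48)&(y<115)]
    if len(R): print('rollers',len(R),R[:,:2].mean(0),'y range',np.percentile(R[:,1],[2,98]),'x',np.percentile(R[:,0],[2,98]),'z',R[:,2].max())
if __name__=='__main__': rail('side'); rail('top')
E
python3 rail2.py; python3 - <<'E'
from m import *
S=cam('side'); cv2.imwrite('pics/c4.png',cv2.resize(S['frame'][130:260,250:400],None,fx=4,fy=4,interpolation=2))
E
python3 go.py 502 70 100 1.495
```

```text
side 208 clip [503.7  67.8] cups [[507.6, 145.7], [511.5, 223.6], [515.4, 301.5]] ang 0.050 res 3.1000527813055467
rollers 133 [499.6  61.2] y range [ 20.1 113.2] x [481.6 516.3] z 46.78206443194363
top 41 clip [505.2  70.2] cups [[509.8, 148.0], [514.5, 225.9], [519.2, 303.8]] ang 0.060 res 0.29815589082232286
tcp [492.608  12.434 164.576] [-3.14   0.     1.501] tool d [58.093  5.44  64.558] turn 0.005794483965497754 F [ 0.097  0.866 -2.253] op 28.238226831940253 59.295857548713684 t 7.05
```

View pics/c4.png

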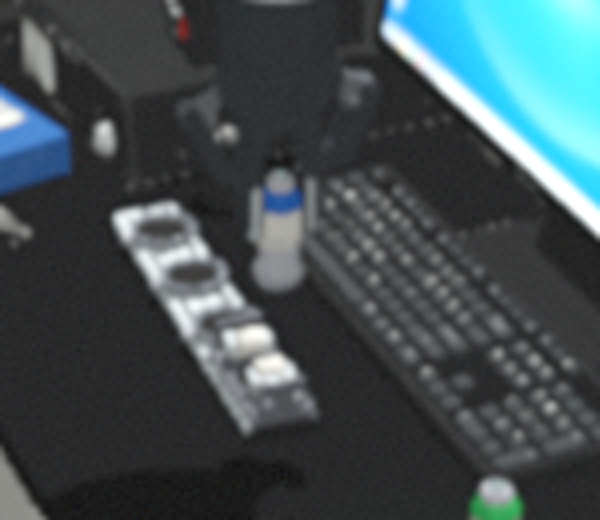

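```bash
python3 - <<'E'
from m import *
def ray(d,u,v,z):
    R=cv2.Rodrigues(np.float64(d['rvec']))[0];t=np.float64(d['tvec']).ravel()
    C=-R.T@t; g=R.T@np.array([(u-d['cx'])/d['fx'],(v-d['cy'])/d['fy'],1]); return (C+g*(z-C[2])/g[2])[:2]
T=cam('top');S=cam('side')
print('top rollers',ray(T,242.2,237.8,41),ray(T,263.8,238.4,41),'mid',ray(T,253,238.1,41))
print('top cups',[ray(T,*p,20) for p in((220,236.1),(184.7,233.2),(150.4,230.3))])
print('side rollers',ray(S,311.7,215.5,41),ray(S,317.5,222.5,41))
print('side cups',[ray(S,*p,20) for p in((298,197.5),(290,187))])
# same measure of a known: held objective, nose top at tcp z-36.3+77
print('top seg: white roller pixels')
img=cv2.imread('pics/top0.png').astype(int)
b=(img[225:252,232:275]).min(2); print(b[6:20:1,::1][:, :].tolist() if 0 else '')
W=cloud(S);x,y,z=np.moveaxis(W,-1,0);o=observe()['tcp_pos']
P=W[(np.hypot(x-o[0],y-o[1])<22)&(z>o[2]-34)&(z<o[2]-6)]; print('held fit',fit(P),o, P[:,2].min())
E
```

```text
top rollers [498.9  94.5] [498.   48.2] mid [498.5  71.4]
top cups [array([506.8, 146.5]), array([512.6, 224.3]), array([518.5, 300.1])]
side rollers [497.5  79.7] [497.5  38.5]
side cups [array([514.1, 227. ]), array([516.1, 300.1])]
top seg: white roller pixels

held fit [492.2  13. ] [492.8  12.  164.9] 131.52620887276373
```

```bash
python3 - <<'E'
from m import *
T=cam('top');S=cam('side'); T=dict(T,frame=cv2.imread('pics/top0.png'))
a=.072; u=np.array([np.sin(a),np.cos(a)]); n=np.array([np.cos(a),-np.sin(a)]); c0=np.array([502.,69.5])
out=[]
for d,(r0,r1,c0_,c1),s in((T,(218,258,125,290),4.8),(S,(165,245,265,345),5)):
    im=cv2.resize(d['frame'][r0:r1,c0_:c1],None,fx=s,fy=s,interpolation=2)
    def line(pts,col):
        q=np.array([(proj(d,p)+.5-[c0_,r0])*s for p in pts]).astype(int); cv2.polylines(im,[q],False,col,1)
    th=np.linspace(0,2*np.pi,40)
    for k in(1,2,3):
        for R,z in((26.5,20),(21.5,20)): line([[*(c0+k*78*u+R*np.array([np.cos(t),np.sin(t)])),z] for t in th],(0,255,0))
    for sg in(-1,1):
        for e in(-12,12): line([[*(c0+sg*20.5*u+9*np.cos(t)*u+e*n),33.5+9*np.sin(t)] for t in th],(0,0,255))
    line([[*(c0+i*24*n+j*49*u),10] for i,j in((-1,-1),(1,-1),(1,1),(-1,1),(-1,-1))],(255,255,0))
    out.append(im)
h=max(i.shape[1] for i in out)
cv2.imwrite('pics/ov.png',np.vstack([cv2.copyMakeBorder(i,0,0,0,h-i.shape[1],0) for i in out]))
print([i.shape for i in out])
E
```

```text
[(192, 792, 3), (400, 400, 3)]
```

View pics/ov.png

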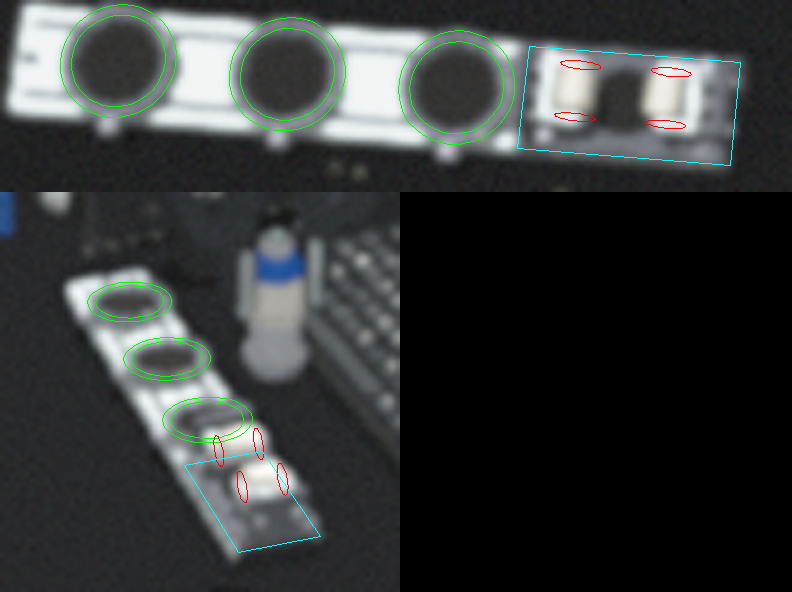

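The overlay fits both views. The rollers and cups sit about 1 to 2 mm toward +y and +x of my guess, so the clip is at about (503,70.3). I'll move over it and lower to just above the rollers.

Emit:
jog_arm(steps=[[[30, 3, 0], 0], [[28.7, 3.1, 0], 0], [[0, 0, 0], 0], [[0, 0, 30], 0], [[0, 0, 30], 0], [[0, 0, 16], 0], [[0, 0, 0], 0], [[0, 0, 0], 0]])

```text
clock: 8.25
tcp_pos: [503.6, 70.5, 89.9]
tcp_rot: [3.141, -0.0, 1.5]
wrist_force: [0.0, 0.3, -1.2]
opening: 28.0
grip_force: 59.3
```

```bash
python3 go.py 503 70.3 52 1.499
python3 - <<'E'
from m import *
S=cam('side'); cv2.imwrite('pics/c5.png',cv2.resize(S['frame'][165:245,265:345],None,fx=6,fy=6,interpolation=2))
E
```

```text
tcp [503.647  70.517  89.928] [ 3.141 -0.     1.5  ] tool d [-0.262 -0.657 37.928] turn 0.001149139898075191 F [ 0.006  0.291 -1.204] op 27.976676933784937 59.340806007385254 t 8.25
```

View pics/c5.png

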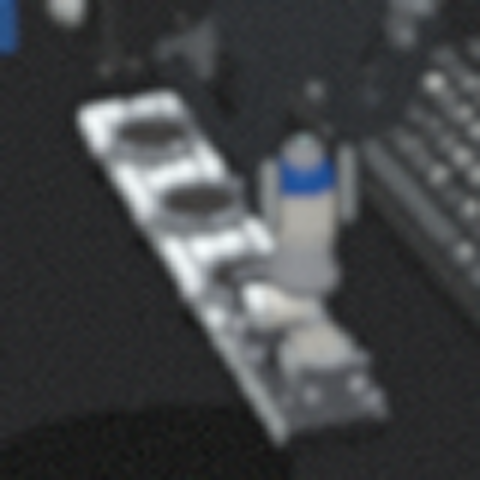

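Blue hangs just above the rollers (crop (305,260)) and is centred as far as I can tell. I'll press down in small steps and watch the force.

Emit:
jog_arm(steps=[[[0, 0, 6], 0], [[0, 0, 6], 0], [[0, 0, 6], 0], [[0, 0, 0], 0]])

```text
clock: 8.8
tcp_pos: [503.5, 71.3, 71.0]
tcp_rot: [3.142, -0.0, 1.501]
wrist_force: [-0.4, 3.8, 6.4]
opening: 28.5
grip_force: 60.0
```

Emit:
jog_arm(steps=[[[0, 0, 5], 0], [[0, 0, 4], 0], [[0, 0, 0], 0]])

```text
clock: 9.18
tcp_pos: [503.4, 71.2, 62.0]
tcp_rot: [-3.142, -0.0, 1.501]
wrist_force: [1.5, 4.8, -1.9]
opening: 28.1
grip_force: 59.2
```

Emit:
jog_arm(steps=[[[0, 0, 4], 0], [[0, 0, 0], 0]])

```text
clock: 9.43
tcp_pos: [503.3, 71.1, 58.0]
tcp_rot: [-3.141, -0.0, 1.501]
wrist_force: [2.8, 4.0, -4.1]
opening: 28.1
grip_force: 59.3
```

Emit:
jog_arm(steps=[[[0.4, 0, 2], 0], [[0.4, 0, 1.5], 0], [[0, 0, 0], 0]])

```text
clock: 9.8
tcp_pos: [503.2, 71.7, 54.5]
tcp_rot: [-3.141, 0.0, 1.501]
wrist_force: [2.9, 1.4, -9.6]
opening: 28.1
grip_force: 59.6
```

Emit:
jog_arm(steps=[[[0.4, 0, 1.2], 0], [[0, 0, 0], 0]])

```text
clock: 10.05
tcp_pos: [503.2, 72.1, 53.5]
tcp_rot: [-3.141, 0.0, 1.501]
wrist_force: [1.5, -1.7, -7.3]
opening: 28.2
grip_force: 59.8
```

Emit:
jog_arm(steps=[[[0, 0, 1], 0], [[0, 0, 0], 0]])

```text
clock: 10.3
tcp_pos: [503.3, 72.2, 52.6]
tcp_rot: [-3.141, 0.0, 1.501]
wrist_force: [0.4, -3.8, -2.7]
opening: 28.3
grip_force: 60.1
```

Emit:
jog_arm(steps=[[[-0.4, 0, 1], 0], [[0, 0, 0], 0]])

```text
clock: 10.55
tcp_pos: [503.3, 71.9, 52.3]
tcp_rot: [3.141, -0.0, 1.501]
wrist_force: [-3.8, -1.3, 15.2]
opening: 28.1
grip_force: 62.5
```

Emit:
jog_arm(steps=[[[0, 0, 1], 0], [[0, 0, 0], 0]])

```text
clock: 10.8
tcp_pos: [503.4, 72.0, 52.1]
tcp_rot: [3.14, -0.0, 1.501]
wrist_force: [-8.7, -1.2, 36.6]
opening: 28.4
grip_force: 65.0
```

The floor contact is hard at TCP z 52.2, against 52.3 expected, so blue is home. I'll ease off, check the view, then release.

Emit:
jog_arm(steps=[[[0, 0, -1.4], 0], [[0, 0, 0], 0]])

```text
clock: 11.05
tcp_pos: [503.3, 71.9, 52.3]
tcp_rot: [3.141, -0.0, 1.501]
wrist_force: [-3.3, -0.6, 11.8]
opening: 27.9
grip_force: 61.6
```

Emit:
jog_arm(steps=[[[0, 0, 0], 0], [[0, 0, 0], 0], [[0, 0, 0], 0], [[0, 0, 0], 0], [[0, 0, 0], 0]], jaw=58)

```text
clock: 11.68
tcp_pos: [503.3, 71.8, 51.9]
tcp_rot: [-3.142, -0.0, 1.501]
wrist_force: [1.0, 0.2, 0.0]
opening: 57.9
grip_force: 0.0
```

Emit:
jog_arm(steps=[[[0, 0, -15], 0], [[0, 0, -40], 0], [[0, 0, -55], 0], [[0, 0, 0], 0], [[0, 0, 0], 0]])

```text
clock: 12.3
tcp_pos: [503.2, 71.8, 162.6]
tcp_rot: [3.141, -0.0, 1.501]
wrist_force: [-1.0, 0.5, -0.6]
opening: 58.0
grip_force: 0.0
```

```bash
python3 - <<'E'
from m import *
S=cam('side'); cv2.imwrite('pics/c6.png',cv2.resize(S['frame'][165:245,265:345],None,fx=6,fy=6,interpolation=2))
W=cloud(S)
P=meas(W,503,71,20,60); P=P[P[:,2]<110]; print('top z',np.percentile(P[:,2],97) if len(P) else 0,'want',93)
E
python3 go.py 557 -179.6 34 1.499
```

```text
top z 95.54392217292379 want 93
tcp [502.914  71.829 161.931] [-3.141  0.     1.501] tool d [-247.023   71.596  127.913] turn 0.0018028184303775507 F [-0.215  0.05   0.316] op 57.95677397324048 0.0 t 12.35
```

View pics/c6.png

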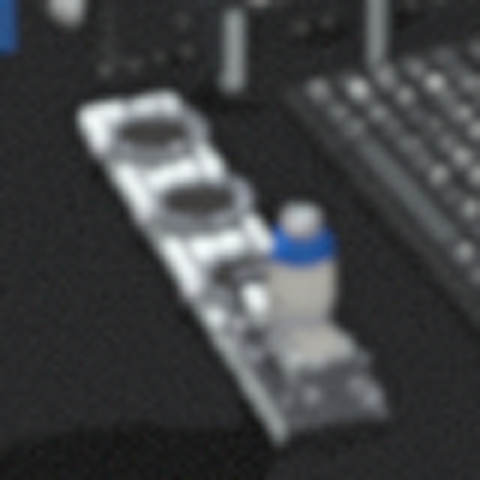

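The crop shows blue upright in the clip at (302,265). Its top is at z≈95.5 in the side view, which reads about 2.4 high, so that is the 93 expected. Next is green, after checking how close the mouse is.

Emit:
jog_arm(steps=[[[-30, 9, 0], 0], [[-58, 17, 0], 0], [[-58, 17, 0], 0], [[-58, 17, 0], 0], [[-43, 11.6, 0], 0], [[0, 0, 20], 0], [[0, 0, 20], 0], [[0, 0, 0], 0]], lines="1,3")

```text
clock: 13.35
tcp_pos: [556.1, -179.1, 119.9]
tcp_rot: [-3.137, -0.002, 1.501]
```

```bash
python3 - <<'E'
from m import *
W=cloud(cam('side')); x,y,z=np.moveaxis(W,-1,0)
print('nearest thing beyond green',np.nanmin(x[(abs(y+180)<20)&(x>578)&(z>12)&(z<60)]))
P=meas(W,557,-180); P=P[(P[:,2]<54)]; print(fit(P[P[:,2]>14]))
E
python3 go.py 557.3 -179.6 19 1.499
```

```text
nearest thing beyond green 629.4322502036987
[ 555.8 -179.5]
tcp [ 556.747 -179.213  121.02 ] [-3.139 -0.001  1.501] tool d [ -0.447   0.849 102.018] turn 0.0017647525711299572 F [ 0.064 -0.33   0.097] op 57.90177243859279 0.0 t 13.4
```

Emit:
jog_arm(steps=[[[-0.4, 0.2, 40], 0], [[0, 0, 40], 0], [[0, 0, 20], 0], [[0, 0, 2], 0], [[0, 0, 0], 0], [[0, 0, 0], 0]], lines="1,3")

```text
clock: 14.15
tcp_pos: [558.4, -180.2, 21.2]
tcp_rot: [3.14, 0.001, 1.501]
```

Emit:
jog_arm(steps=[[[0, 0, 0], 0], [[0, 0, 0], 0], [[0, 0, 0], 0], [[0, 0, 0], 0], [[0, 0, 0], 0], [[0, 0, 0], 0]], jaw=20)

```text
clock: 14.9
tcp_pos: [557.9, -180.1, 20.6]
tcp_rot: [3.141, 0.0, 1.501]
wrist_force: [-1.5, 0.2, 8.7]
opening: 28.6
grip_force: 58.4
```

Emit:
jog_arm(steps=[[[0, 0, -15], 0], [[0, 0, -45], 0], [[0, 0, -45], 0], [[0, 0, -20], 0], [[0, 0, 0], 0], [[0, 0, 0], 0]])

```text
clock: 15.65
tcp_pos: [557.2, -179.8, 144.5]
tcp_rot: [-3.141, -0.0, 1.501]
wrist_force: [-0.4, -0.1, -1.8]
opening: 28.6
grip_force: 59.4
```

```bash
python3 go.py 508.5 148.8 145 1.499
```

```text
tcp [ 557.213 -179.77   144.48 ] [-3.141 -0.     1.501] tool d [324.357 -71.582  -0.358] turn 0.0017752281430625239 F [-0.368 -0.068 -1.781] op 28.64498053392703 59.38977599143982 t 15.65
```

Emit:
jog_arm(steps=[[[25, -6, 0], 0], [[55, -12, 0], 0], [[55, -12, 0], 0], [[55, -12, 0], 0], [[55, -12, 0], 0], [[50, -11, 0], 0], [[29.4, -6.6, 0], 0], [[0, 0, 0], 0]], lines="1,2")

```text
clock: 16.65
tcp_pos: [507.8, 150.4, 143.9]
```

Emit:
jog_arm(steps=[[[0, 0, 0], 0], [[0, 0, 0], 0]], lines="1,2")

```text
clock: 16.9
tcp_pos: [509.0, 147.7, 144.6]
```

```bash
python3 go.py 508.5 148.8 36.6 1.499
```

```text
tcp [508.96  147.749 144.619] [-3.141  0.     1.5  ] tool d [  1.043  -0.463 108.019] turn 0.000635940647708999 F [-0.541 -0.188 -2.473] op 28.157744410358895 59.395557045936584 t 16.9
```

Emit:
jog_arm(steps=[[[1, -0.4, 40], 0], [[0, 0, 40], 0], [[0, 0, 18], 0], [[0, 0, 5], 0], [[0, 0, 0], 0], [[0, 0, 0], 0]])

```text
clock: 17.65
tcp_pos: [509.2, 149.6, 42.8]
tcp_rot: [3.14, -0.0, 1.501]
wrist_force: [-0.6, 0.3, -1.4]
opening: 28.2
grip_force: 59.5
```

```bash
python3 - <<'E'
from m import *
S=cam('side'); cv2.imwrite('pics/c7.png',cv2.resize(S['frame'][150:250,255:355],None,fx=5,fy=5,interpolation=2))
E
```

```text
(no output)
```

View pics/c7.png

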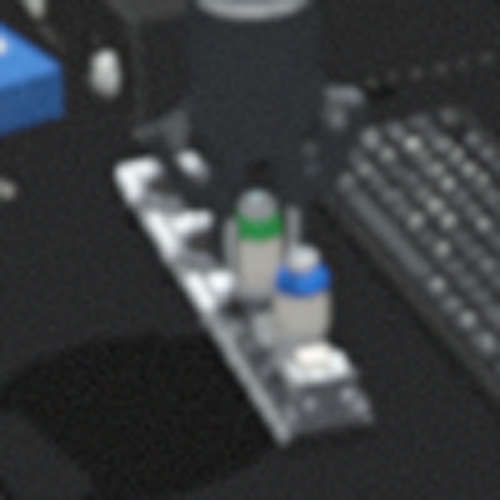

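Green hangs over the first cup (crop (258,270)), next to blue. I'll lower it 6 mm and release.

Emit:
jog_arm(steps=[[[0, 0, 3], 0], [[0, 0, 2], 0], [[0, 0, 0], 0]])

```text
clock: 18.08
tcp_pos: [508.5, 149.7, 36.9]
tcp_rot: [-3.141, 0.0, 1.501]
wrist_force: [0.2, 0.1, -1.3]
opening: 28.4
grip_force: 59.5
```

Emit:
jog_arm(steps=[[[0, 0, 1.2], 0], [[0, 0, 0], 0]])

```text
clock: 18.32
tcp_pos: [508.6, 149.7, 36.6]
tcp_rot: [3.141, -0.0, 1.501]
wrist_force: [-4.5, 0.1, 19.3]
opening: 28.7
grip_force: 62.1
```

Emit:
jog_arm(steps=[[[0, 0, -0.8], 0], [[0, 0, 0], 0], [[0, 0, 0], 0], [[0, 0, 0], 0], [[0, 0, 0], 0], [[0, 0, 0], 0]], jaw=56)

```text
clock: 19.08
tcp_pos: [508.6, 149.7, 36.5]
tcp_rot: [-3.142, 0.0, 1.501]
wrist_force: [0.6, -0.8, -0.0]
opening: 55.9
grip_force: 0.0
```

Emit:
jog_arm(steps=[[[0, 0, -15], 0], [[0, 0, -50], 0], [[0, 0, -50], 0], [[0, 0, 0], 0], [[0, 0, 0], 0]], lines="1,2")

```text
clock: 19.7
tcp_pos: [508.4, 149.7, 152.1]
```

```bash
python3 - <<'E'
from m import *
W=cloud(cam('side'))
P=meas(W,508.5,149,24,35); P=P[P[:,2]<95]; print('green top z',np.percentile(P[:,2],97),'want 81(+2)',fit(P[P[:,2]<66]))
E
python3 go.py 582.3 -357.1 140 1.499
```

```text
green top z 83.61225379722059 want 81(+2) [508.1 149.5]
tcp [508.088 149.583 151.352] [-3.141  0.     1.501] tool d [-500.251  109.468   11.362] turn 0.0018161964852572154 F [0.622 0.183 0.87 ] op 56.10561014659763 0.0 t 19.75
```

Emit:
jog_arm(steps=[[[-25, 5.5, 0], 0], [[-56, 12.3, 0], 0], [[-56, 12.3, 0], 0], [[-56, 12.3, 0], 0], [[-56, 12.3, 0], 0], [[-56, 12.3, 0], 0], [[-56, 12.3, 0], 0], [[-56, 12.3, 0], 0]], lines="1,2")

```text
clock: 20.75
tcp_pos: [570.2, -274.3, 150.2]
```

Emit:
jog_arm(steps=[[[-50, 10.5, 0], 0], [[-33, 7.3, 0], 0], [[0, 0, 0], 0], [[0, 0, 0], 0], [[0, 0, 0], 0]], lines="1,2")

```text
clock: 21.38
tcp_pos: [582.6, -355.5, 151.2]
```

```bash
python3 go.py 582.3 -357.1 12 1.499
```

```text
tcp [ 582.604 -355.521  151.197] [-3.141 -0.001  1.502] tool d [ -1.701  -0.066 139.196] turn 0.00269789879665705 F [-0.888  0.329 -0.147] op 55.99098159001112 0.0 t 21.375
```

```bash
python3 - <<'E'
from m import *
W=cloud(cam('side')); x,y,z=np.moveaxis(W,-1,0)
for s in (x>603)&(x<720),(x>500)&(x<563):
    k=s&(abs(y+357)<20)&(z>8)&(z<110); print(np.percentile(W[k],[1,50,99],axis=0) if k.sum() else 'clear')
P=meas(W,582,-357); P=P[P[:,2]<42]; print(fit(P))
E
```

```text
[[ 682.7 -350.9    8.6]
 [ 701.3 -344.1   49.5]
 [ 719.6 -337.4   83.6]]
[[ 500.4 -376.5   14.1]
 [ 508.1 -365.6   19.3]
 [ 518.3 -349.9   23.1]]
[ 581.4 -357.4]
```

Emit:
jog_arm(steps=[[[-1.2, 0, 40], 0], [[-0.5, 0, 40], 0], [[0, 0, 20], 0], [[0, 0, 0], 0]], lines="1,2")

```text
clock: 21.92
tcp_pos: [582.2, -357.7, 50.7]
```

Emit:
jog_arm(steps=[[[0.3, 0, 25], 0], [[0, 0, 12], 0], [[0, 0, 0.5], 0], [[0, 0, 0], 0], [[0, 0, 0], 0]], lines="1,2")

```text
clock: 22.55
tcp_pos: [583.1, -358.5, 15.0]
```

Emit:
jog_arm(steps=[[[0, 0, 0], 0], [[0, 0, 0], 0], [[0, 0, 0], 0], [[0, 0, 0], 0], [[0, 0, 0], 0], [[0, 0, 0], 0]], jaw=20)

```text
clock: 23.3
tcp_pos: [582.8, -358.3, 14.6]
tcp_rot: [3.141, 0.0, 1.501]
wrist_force: [0.7, 0.3, 6.1]
opening: 28.2
grip_force: 58.8
```

Emit:
jog_arm(steps=[[[0, 0, -15], 0], [[0, 0, -45], 0], [[0, 0, -50], 0], [[0, 0, -20], 0], [[0, 0, 0], 0], [[0, 0, 0], 0]])

```text
clock: 24.05
tcp_pos: [582.2, -357.8, 143.4]
tcp_rot: [-3.141, -0.001, 1.501]
wrist_force: [0.1, 0.0, -2.0]
opening: 28.2
grip_force: 59.3
```

```bash
python3 go.py 514 227.2 145 1.499
```

```text
tcp [ 582.204 -357.812  143.377] [-3.141 -0.001  1.501] tool d [ 578.808 -108.964   -1.126] turn 0.0017827180654732544 F [ 0.069  0.042 -1.963] op 28.214018740049895 59.317161440849304 t 24.05
```

Emit:
jog_arm(steps=[[[25, -4.7, 0], 0], [[56, -10.5, 0], 0], [[56, -10.5, 0], 0], [[56, -10.5, 0], 0], [[56, -10.5, 0], 0], [[56, -10.5, 0], 0], [[56, -10.5, 0], 0], [[56, -10.5, 0], 0]], lines="1,2")

```text
clock: 25.05
tcp_pos: [532.7, 65.0, 143.0]
```

Emit:
jog_arm(steps=[[[56, -10.5, 0], 0], [[56, -10.5, 0], 0], [[30, -6, 0], 0], [[19, -4, 0], 0], [[0, 0, 0], 0], [[0, 0, 0], 0], [[0, 0, 0], 0]], lines="1,2")

```text
clock: 25.92
tcp_pos: [514.4, 225.0, 144.0]
```

```bash
python3 go.py 514 226.5 30.6 1.499
```

```text
tcp [514.379 225.034 144.012] [-3.141  0.     1.5  ] tool d [  1.458  -0.461 113.412] turn 0.0005278034851099456 F [ 0.195  0.693 -0.552] op 28.430597024523433 59.33381259441376 t 25.925
```

Emit:
jog_arm(steps=[[[1.4, -0.4, 45], 0], [[0, 0, 40], 0], [[0, 0, 18], 0], [[0, 0, 4], 0], [[0, 0, 0], 0], [[0, 0, 0], 0]], lines="1,2")

```text
clock: 26.68
tcp_pos: [514.5, 227.5, 38.1]
```

Emit:
jog_arm(steps=[[[0, 0, 3], 0], [[0, 0, 2.4], 0], [[0, 0, 0], 0]])

```text
clock: 27.05
tcp_pos: [513.7, 227.5, 31.6]
tcp_rot: [-3.141, 0.0, 1.501]
wrist_force: [-0.8, -0.3, -1.3]
opening: 28.4
grip_force: 59.4
```

Emit:
jog_arm(steps=[[[0, 0, 1], 0], [[0, 0, 0], 0]])

```text
clock: 27.3
tcp_pos: [513.9, 227.5, 30.7]
tcp_rot: [3.141, -0.0, 1.501]
wrist_force: [-1.4, 0.6, 0.0]
opening: 28.2
grip_force: 59.5
```

Emit:
jog_arm(steps=[[[0, 0, 0.5], 0], [[0, 0, 0], 0]], only="pos|force")

```text
tcp_pos: [513.9, 227.6, 30.6]
wrist_force: [-2.3, -0.2, 9.3]
grip_force: 60.4
```

Emit:
jog_arm(steps=[[[0, 0, 0], 0], [[0, 0, 0], 0], [[0, 0, 0], 0], [[0, 0, 0], 0], [[0, 0, 0], 0], [[0, 0, 0], 0]], jaw=56)

```text
clock: 28.3
tcp_pos: [513.9, 227.5, 30.2]
tcp_rot: [-3.142, -0.0, 1.501]
wrist_force: [0.6, 0.4, 0.3]
opening: 56.0
grip_force: 0.0
```

Emit:
jog_arm(steps=[[[0, 0, -15], 0], [[0, 0, -50], 0], [[0, 0, -50], 0], [[0, 0, 0], 0], [[0, 0, 0], 0]], lines="1,2")

```text
clock: 28.92
tcp_pos: [513.7, 227.5, 145.7]
```

```bash
python3 - <<'E'
from m import *
W=cloud(cam('side'))
P=meas(W,514,227,24,30); P=P[P[:,2]<85]; print('yellow top z',np.percentile(P[:,2],97),'want 70(+2)',fit(P[P[:,2]<59]))
P=meas(W,438,-170.5); P=P[P[:,2]<40]; print('red',fit(P[P[:,2]<37]))
E
python3 go.py 438.2 -170.6 10 1.499
```

```text
yellow top z 72.76780361471994 want 70(+2) [513.9 227.5]
red [ 437.6 -170.6]
tcp [513.365 227.304 144.939] [-3.141  0.     1.501] tool d [-402.144  -47.053  135.1  ] turn 0.0018132123846013037 F [0.025 1.18  0.622] op 56.211525167711905 0.0 t 28.975
```

Emit:
jog_arm(steps=[[[-25, -3, 0], 0], [[-58, -7, 0], 0], [[-58, -7, 0], 0], [[-58, -7, 0], 0], [[-58, -7, 0], 0], [[-58, -7, 0], 0], [[-55, -6, 0], 0], [[-32, -3, 0], 0]], lines="1,2")

```text
clock: 29.98
tcp_pos: [437.6, -172.3, 144.3]
```

Emit:
jog_arm(steps=[[[0, 0, 0], 0], [[0, 0, 40], 0], [[0, 0, 30], 0], [[0, 0, 0], 0], [[0, 0, 0], 0]], lines="1,2")

```text
clock: 30.6
tcp_pos: [439.0, -169.8, 75.7]
```

```bash
python3 go.py 438.2 -170.6 9 1.499
```

```text
tcp [ 439.03  -169.797   75.704] [-3.141 -0.     1.501] tool d [-0.87  -0.756 66.704] turn 0.002380916097920238 F [-0.066 -0.146  0.847] op 56.16703741876699 0.0 t 30.6
```

Emit:
jog_arm(steps=[[[-0.8, -0.7, 40], 0], [[0, 0, 22], 0], [[0, 0, 2.5], 0], [[0, 0, 0], 0], [[0, 0, 0], 0]], lines="1,2")

```text
clock: 31.22
tcp_pos: [438.7, -171.2, 11.8]
```

Emit:
jog_arm(steps=[[[0, 0, 0], 0], [[0, 0, 0], 0], [[0, 0, 0], 0], [[0, 0, 0], 0], [[0, 0, 0], 0], [[0, 0, 0], 0]], jaw=20)

```text
clock: 31.98
tcp_pos: [438.4, -171.2, 11.4]
tcp_rot: [3.141, 0.0, 1.501]
wrist_force: [-1.9, 1.0, 14.5]
opening: 28.6
grip_force: 58.0
```

Emit:
jog_arm(steps=[[[0, 0, -15], 0], [[0, 0, -45], 0], [[0, 0, -50], 0], [[0, 0, -20], 0], [[0, 0, 0], 0], [[0, 0, 0], 0]])

```text
clock: 32.72
tcp_pos: [437.7, -170.8, 140.0]
tcp_rot: [-3.141, -0.0, 1.501]
wrist_force: [-0.9, -0.5, -1.5]
opening: 28.1
grip_force: 59.3
```

```bash
python3 go.py 519.5 304.8 145 1.499
```

```text
tcp [ 437.676 -170.787  140.027] [-3.141 -0.     1.501] tool d [480.151  48.313  -4.834] turn 0.001706165366947232 F [-0.887 -0.454 -1.53 ] op 28.09803149159676 59.302162528038025 t 32.725
```

Emit:
jog_arm(steps=[[[25, 2.5, 0], 0], [[58, 6, 0], 0], [[58, 6, 0], 0], [[58, 6, 0], 0], [[58, 6, 0], 0], [[58, 6, 0], 0], [[58, 6, 0], 0], [[55, 5, 0], 0]], lines="1,2")

```text
clock: 33.72
tcp_pos: [510.9, 254.8, 139.1]
```

Emit:
jog_arm(steps=[[[34, 3, 0], 0], [[18, 1.8, 0], 0], [[0, 0, 0], 0], [[0, 0, 0], 0]], lines="1,2")

```text
clock: 34.22
tcp_pos: [519.6, 303.2, 140.2]
```

```bash
python3 go.py 519.5 304.8 27.4 1.499
```

```text
tcp [519.556 303.244 140.171] [-3.141  0.001  1.5  ] tool d [  1.643  -0.048 112.77 ] turn 0.0010973263293905244 F [ 0.225 -0.548 -0.666] op 28.53590329799772 59.30219113826752 t 34.225
```

Emit:
jog_arm(steps=[[[1.5, 0, 45], 0], [[0, 0, 40], 0], [[0, 0, 18], 0], [[0, 0, 4], 0], [[0, 0, 0], 0], [[0, 0, 0], 0]], lines="1,2")

```text
clock: 34.98
tcp_pos: [520.7, 306.2, 35.0]
```

Emit:
jog_arm(steps=[[[0, 0, 3], 0], [[0, 0, 2.4], 0], [[0, 0, 0], 0]], only="pos|force")

```text
tcp_pos: [519.9, 305.9, 28.1]
wrist_force: [0.1, -0.5, -0.2]
grip_force: 59.3
```

Emit:
jog_arm(steps=[[[0, 0, 0.8], 0], [[0, 0, 0], 0]], only="pos|force")

```text
tcp_pos: [520.0, 306.0, 27.5]
wrist_force: [-0.2, 0.5, 0.6]
grip_force: 59.6
```

Emit:
jog_arm(steps=[[[0, 0, 0.5], 0], [[0, 0, 0], 0]], only="pos|force")

```text
tcp_pos: [520.0, 306.0, 27.5]
wrist_force: [-2.9, -0.2, 8.9]
grip_force: 60.3
```

Emit:
jog_arm(steps=[[[0, 0, 0], 0], [[0, 0, 0], 0], [[0, 0, 0], 0], [[0, 0, 0], 0], [[0, 0, 0], 0], [[0, 0, 0], 0]], jaw=56, only="pos|force")

```text
tcp_pos: [520.0, 305.9, 27.0]
wrist_force: [-0.7, -0.2, 0.1]
grip_force: 0.0
```

Emit:
jog_arm(steps=[[[0, 0, -15], 0], [[0, 0, -50], 0], [[0, 0, -50], 0], [[0, 0, -50], 0], [[0, 0, -50], 0], [[0, 0, 0], 0], [[0, 0, 0], 0]], lines="1,2")

```text
clock: 37.48
tcp_pos: [519.7, 305.8, 242.4]
```

```bash
python3 - <<'E'
from m import *
S=cam('side'); W=cloud(S)
for n,x,y,h in(('blue',503,72,77),('green',508.5,149.7,65),('yellow',514,227.5,54),('red',520,306,44),('bottle',490,-262,84)):
    P=meas(W,x,y,24,30); P=P[P[:,2]<h+25]; print(n,'top z',np.percentile(P[:,2],97),'want',h+16+2,fit(P[P[:,2]<h+4]))
cv2.imwrite('pics/c8.png',np.vstack([cv2.resize(S['frame'][150:250,240:340],None,fx=3,fy=3,interpolation=2),cv2.resize(S['frame'][240:340,330:430],None,fx=3,fy=3,interpolation=2)]))
E
```

```text
blue top z 94.07170408727055 want 95 [503.1  71.6]
green top z 84.04551782600274 want 83 [508.4 149.9]
yellow top z 73.20847100172521 want 72 [514.5 229. ]
red top z 62.906439018289646 want 62 [519.2 306.4]
bottle top z 98.60526425234089 want 102 [ 491.2 -259.6]
```

View pics/c8.png

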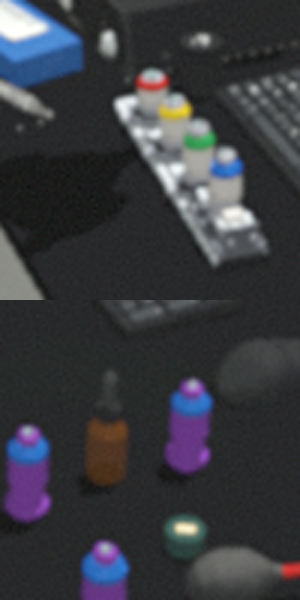

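All four stand upright in order: red (152,95), yellow (175,125), green (198,150) and blue (227,178) in the clip. The bottle (107,440) and the purple look-alikes are untouched.

```bash
python3 -c "
from station import ticket
print(ticket.sign_off())"
```

```text
the job is handed in; nothing more can be done
None
```

The job is handed in: the blue objective is pressed fully home in the clip, then green, yellow and red stand in the cups away from it, and the oil bottle was left where it stood (about 38 s of the 112 s used).

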